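# Clamp a casting mould in the studio's screw press

### The job

Get the casting mould (the big plaster block with the pouring hole) ready for pouring: lift it out of the rack, set it down gently on the front of the press bed with its pouring hole to the front and let go, then slide it straight back along the lane until it is fully home against the two stop pins. Then turn the red knob to screw the platen down until it presses firmly on the mould, and leave the other things as they are.

Things in the scene. Friction and masses are not known exactly. Their poses are not given: they have to be found in the camera images.
- mould: The casting mould: off-white two-part plaster block 140 long (x) x 60 wide (y) x 50 mm high, 0.37 to 0.57 kg, thin dark parting line round it, a 22 mm dark pouring hole in its top near the -x end, a blue line across its top near the +x (back) end. Origin: centre of its underside, z up. It lies in any one of the rack's three slots; there its sides can be reached only within 30 mm of its middle.
- mould_hole (a point): Centre of the mouth of the pouring hole, on the mould's top face, 50 mm from the mould's middle towards -x.
- rack: Plywood mould rack, fixed, left or right of the robot, the press on the other side. Base board 252 (x) x 180 (y) x 12 mm; origin: centre of its underside. Three slots along y, 68 mm wide, at x = -80, 0, 80 mm; 12 mm dividers, tops 58 mm above the table, have 60 mm finger gaps at y = 0. A mould's +x lies along rack +y, its underside 12 mm above the table; 30 mm free beside it up to the next mould.
- press: Green bench screw press, fixed. Origin: on the screw axis at table level; x points to its back, its mouth is at -x, y along the bridge. Bed 190 mm wide, x = -165 to 75 mm, top 30 mm above the table, two scribed lines at y = +-33 mm mark the lane. Columns (radius 11 mm) at x = 0, y = +-80 mm; bridge 38 (x) x 204 (y) mm, 128 to 162 mm above the table.
- platen: Pressure platen under the bridge: steel plate with rubber pad, 80 (x) x 100 (y) x 20 mm, boss on top, centred on the screw axis, front edge at press x = -40 mm. Origin: centre of the pad's underside. It goes up and down with the screw without rotating; its mounting is springy (it bears on a mould with about 12 N at once, then 8 N more per mm).
- knob (a joint): Turn of the red screw knob in rad: grows clockwise seen from above, which lowers knob and platen together by 24 mm a turn (3.82 mm per rad). At 0 the pad is 66 mm above the bed; it touches the mould (50 mm high) at 4.19 rad; range 0 to 7, start 0.4 to 2.6. About 0.25 N m of friction; it stays where it is left. Each 0.1 rad past contact adds about 3 N.
- knob_grip (a point): Centre of the red knob, on the screw axis at the height to grip: fluted, 44 mm in diameter, 30 mm tall, white index mark on top, axis vertical. 234 mm above the table at joint value 0, sinking with the screw. Free space all round it and 25 mm or more below it down to the bridge.
- mould_b: Bystander: beige narrow two-part mould, 118 x 40 x 42 mm, 0.2 kg, lying in another slot of the rack. Origin: centre of its underside, x along its length.
- mould_c: Bystander: grey-white narrow mould with a terracotta spot on top, 118 x 40 x 42 mm, 0.2 kg, in another slot of the rack. Origin: centre of its underside, x along its length.
- paint_jar: Bystander: closed black paint jar, 56 mm diameter, 75 mm tall, between rack and press. Origin: centre of its underside.
- glaze_jar: Bystander: amber glaze jar with white cap, 50 mm diameter, 62 mm tall, nearer to the robot. Origin: centre of its underside.
- jar_lid: Bystander: yellow jar lid lying flat, 62 mm diameter, 12 mm thick, between rack and press. Origin: centre of its underside.
- brush_cup: Bystander: blue ceramic cup, 74 mm diameter, with brushes standing in it, 205 mm tall over all, between rack and press at the far side. Origin: centre of its underside.
- bed_front (a point): Point on the press bed's top in the middle of the lane, at press x = -118 mm. A mould set down with its origin here (pouring hole to the front) lies just in front of the platen (8 mm clear of it), its front end overhanging the bed by 23 mm.
- bed_home (a point): Point on the press bed's top, in the middle of the lane at press x = -12 mm: the mould's origin is here when its back end stands against the two stop pins (6 mm radius, 24 mm high, at press x = 64 mm, y = +-20 mm). Its front end then sticks out 42 mm in front of the platen, the hole clear of it.
There are look-alikes about, which are no part of the job. Leave any green look-alike of the mould alone.

How it is judged (in metres and radians):
On the way, in this order (a step that is already met when the one before it is completed fails the run):
1. the mould lies on the front of the press bed, pouring hole to the front, and is let go (x of mould in the frame of press between -0.165 and -0.05 m and y of mould in the frame of press between -0.06 and 0.06 m and z of mould in the frame of press below 0.034 m and angle between mould's own z axis and vertical below 0.06 rad and x of mould_hole in the frame of press below -0.09 m and contact force between the fingers and mould below 0.3 N), for 0.1 s.
2. the mould is slid fully home against the stop pins (x of mould in the frame of press above -0.018 m and z of mould in the frame of press below 0.034 m and x of mould_hole in the frame of press below -0.05 m and contact force between platen and mould below 1 N), for 0.1 s.
At the end, for the whole second after the job is handed in: The mould lies flat on the press bed at rest, pouring hole to the front and clear of the platen, back end within 6 mm of the stop pins, in the lane within 12 mm of the middle and 0.12 rad of straight, and the platen presses on it with more than 20 N; the knob is at rest (contact force between platen and mould above 20 N and x of mould in the frame of press above -0.018 m and x of mould_hole in the frame of press below -0.05 m and y of mould in the frame of press between -0.012 and 0.012 m and z of mould in the frame of press between 0.026 and 0.034 m and angle between the x axis of mould and the x axis of press, either way round below 0.12 rad and angle between mould's own z axis and vertical below 0.05 rad and linear speed of mould below 0.02 m/s and velocity of joint knob between -0.1 and 0.1 rad/s); the robot touches nothing.
It fails at once if the mould is dropped: it falls, out of the fingers' hold, by more than about a centimetre (linear speed of mould above 0.45 m/s and contact force between the fingers and mould below 0.3 N).
It fails at once if another mould is pulled from its place in the rack (distance of any of mould_b, mould_c from where it was at the start of the episode above 0.03 m).
It fails at once if a bystander is pushed away or tipped (distance of any of paint_jar, glaze_jar, jar_lid, brush_cup from where it was at the start of the episode above 0.03 m or angle between any of paint_jar, brush_cup's own z axis and vertical above 0.35 rad).
It also fails if it takes over 72 s, if anything falls off the work surface, if the arm or the gripper's body presses on something with over 40 N, if the wrist force passes 120 N, or if a joint passes its speed limit or range.

### The arm

A 6-joint arm with a two-finger parallel gripper is mounted at the origin on the work surface. World frame = base frame: x ahead of the robot, y to its left, z up, the work surface at z = 0. Lengths are in m, angles in degrees, forces in N, time in s.
With the tool pointing down it reaches from about 0.4 to 0.825 m from the base axis. Payload 7 kg.
Tool frame: the origin (TCP) lies midway between the tips of the shut fingers; the grasp point (between the pads) lies 19 mm behind it; y points along the fingers, z is the direction in which the jaws open and shut, and the axes are right-handed (so a half turn about y gives the same grasp; the last joint's range is limited). The gripper opens to 88 mm and grips with 3 to 60 N. Pads are 19 mm wide; open, the fingers measure 130 mm over their backs; the gripper's body (78 mm by 193 mm) begins 47 mm behind the grasp point.
Start: joints at [-51.56, 20.546, 0.682, 0, -70.136, -16.507], TCP at [0.252, -0.626, 0.227] pointing down, gripper open.
Joint ranges: [-176.03, 176.03], [-82.01, 121.73], [-58.28, 71.71], [-173.87, 95.51], [-174.79, -0.11], [-173.66, 173.66]. Speed limits (degrees/s): [136.94, 136.94, 172.46, 180, 180, 180].

### API

Orientations are given as [roll, pitch, yaw] about the fixed x, y, z axes, in that order (R = Rz(yaw) Ry(pitch) Rx(roll)).
In Python, from plant import ctrl gives the robot as it stands.
- The arm moves only by the tool step_arm, never from a script. Its argument "rows" is a list that holds one entry, the list of rows, each a list of 7 numbers: the gripper command: -1 is shut, 1 is fully open, values between are in proportion, then the shift along the world's x, y, z in cm, then the turn, a rotation vector about the world's x, y, z in degrees. In form: [[[fingers, tx, ty, tz, rx, ry, rz], ...]]. A call has 1 to 12 rows; each row shifts and turns the commanded pose from where the row before left it; what a row does not reach is not made up. A row lasts 1/8 s, in which the tool goes at most 62.5 mm and 10.7 degrees, less where a joint would pass 70% of its speed; a pose out of reach is approached as far as the arm can. A call is refused whole if a number of a shift passes 6.25 or a number of a turn 10.7, either way. A call with a gripper value outside its range is refused whole. The fingers move at their own pace and stop on an object; the grip force is fixed at half the most. Time passes only in rows, so rows that do not move let the fingers close. It gives the time, the measured TCP pose, the force and the opening at its end, in the units of the state.
- ctrl.get_obs(): the state, without advancing time (a new reading comes with each control period).
- ctrl.snapshot(name): name is "scene" or "top" or "wrist"; returns the picture (384x512x3 uint8, blue, green, red); there is no depth.
- ctrl.camera_params(name): a dict with "vertical_fov" (degrees; the focal length in pixels is half the picture's height over the tangent of half this angle, whatever the lens; pixels are square), "cx", "cy" (the principal point, pixels), "rvec" (rotation vector, rad) and "tvec" (3), from world to camera coordinates, as OpenCV has them. Camera axes: x right, y down, z forward; pixel columns grow to the right and rows downward; lengths in m; the calibration is good to about 2 mm. A picture is of the moment at which its call begins: read the wrist's pose just before it. camera_params takes no time and is no camera call; for the wrist camera it gives the pose at the moment of the call.
- ctrl.close_job(): hands the job in, once; it reports no verdict.
The state is a dict: "clock": time; "joint_pos": joint angles; "qvel": joint speeds; "tau": joint torques, N m; "tool_pos": TCP position; "orientation": TCP orientation; "force": force on the tool from outside, world axes, zero at the start; "moment": the same for the moment, N m; "opening": finger opening in m.
Only numpy, scipy, OpenCV 4.12 (cv2) and the standard library are available. Lean on these libraries where they do the work, as an engineer would, in place of code of your own. Each camera call takes 0.05 s, during which the arm holds its last target. There are 200 camera calls.

## Working session

There is one attempt and no reset: what is moved stays moved. The work goes in short steps, Python scripts to look and compute and a tool call to move; the robot and the scene stay as the last step left them, time stands still between calls to the robot, and variables do not carry over. Pictures are saved under pics/ and viewed, about 8 in all and at most 12, crops included, and the job is handed in when it is done.

Besides the shell and the picture viewer there is one more tool, called after ">>>" as name(argument=value, ...) on one line, values as JSON. step_arm: Moves the arm, as the interface text tells. Its arguments: {"type":"object","properties":{"rows":{"type":"array"}},"required":["rows"]}

```bash
mkdir -p pics; cat > h.py <<'E'
import cv2,numpy as np
from plant import ctrl
def snap(cam,name):
    p=ctrl.camera_params(cam); im=ctrl.snapshot(cam); cv2.imwrite('pics/'+name,im); np.save('pics/'+name+'.npy',p,allow_pickle=True); return im,p
def load(name): return cv2.imread('pics/'+name),np.load('pics/'+name+'.npy',allow_pickle=True).item()
def ray(p,uv):
    f=192/np.tan(np.radians(p['vertical_fov'])/2); R=cv2.Rodrigues(np.array(p['rvec'],float))[0]
    d=R.T@np.array([(uv[0]-p['cx'])/f,(uv[1]-p['cy'])/f,1]); c=-R.T@np.array(p['tvec'],float).ravel(); return c,d
def pt(p,uv,z):
    c,d=ray(p,uv); return c+d*(z-c[2])/d[2]
def proj(p,X):
    f=192/np.tan(np.radians(p['vertical_fov'])/2); K=np.array([[f,0,p['cx']],[0,f,p['cy']],[0,0,1]])
    return cv2.projectPoints(np.array(X,float).reshape(-1,1,3),np.array(p['rvec'],float),np.array(p['tvec'],float),K,None)[0][:,0]
E
python3 - <<'E'
from h import *
print(ctrl.get_obs())
a=snap('top','t0.png')[0];b=snap('scene','s0.png')[0]
print(ctrl.camera_params('top'))
E
```

```text
{'clock': 0.0, 'joint_pos': array([-5.15599998e+01,  2.05913120e+01,  6.32396609e-01, -1.88459603e-02,
       -7.01345838e+01, -1.65068409e+01]), 'qvel': array([ 0.06940156, -0.07926454, -0.15957311,  0.04479223, -0.02741178,
       -0.03992201]), 'tau': array([-4.03969289e-04, -5.82724893e+01,  2.93044960e+01,  6.99740231e+00,
        6.80366720e-03, -1.69117775e-04]), 'tool_pos': array([ 0.2519119 , -0.6257017 ,  0.22561761]), 'orientation': array([-8.99053202e+01,  9.58222730e-03,  2.19267486e+01]), 'force': array([-0.39095467,  0.7369989 , -0.21411438]), 'moment': array([-0.01727884,  0.03619796,  0.01451659]), 'opening': 0.08780271850636767}
{'vertical_fov': 55.10105407428118, 'cx': 255.6118754021517, 'cy': 194.3547853828097, 'rvec': array([ 2.12931786, -2.15230103,  0.21085882]), 'tvec': array([-0.0308884 ,  0.53168196,  0.92387389])}
```

View pics/t0.png

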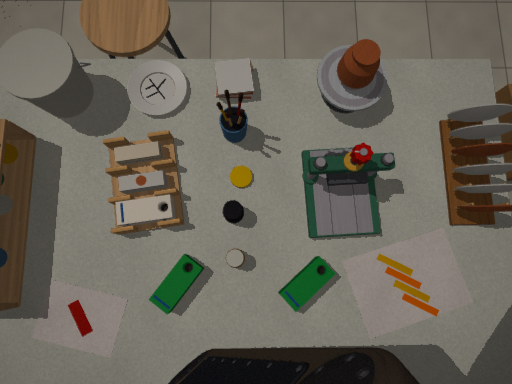

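View pics/s0.png

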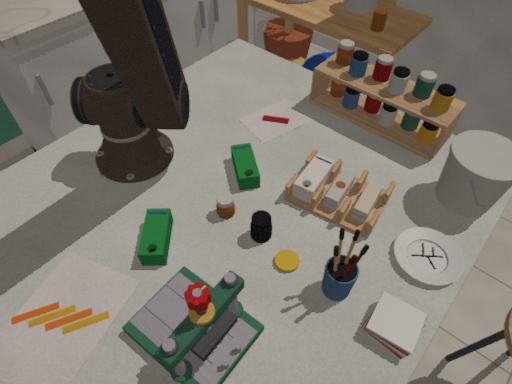

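The top view shows the rack on the left, with the mould in the nearest slot: centre about (145,209), hole (164,206), blue line (122,212). The press is on the right with its mouth towards the robot and the red knob at about (361,154).

```bash
python3 - <<'E'
from h import *
im,p=load('t0.png')
a=cv2.resize(im[125:240,95:195],None,fx=4,fy=4,interpolation=cv2.INTER_CUBIC)
b=cv2.resize(im[135:245,295:405],None,fx=4,fy=4,interpolation=cv2.INTER_CUBIC)
o=np.zeros((460,850,3),np.uint8);o[:460,:400]=a;o[:440,405:845]=b
cv2.imwrite('pics/c1.png',o[:, :800] if 0 else cv2.resize(o,(799,432)))
hsv=cv2.cvtColor(im,cv2.COLOR_BGR2HSV)
m=cv2.inRange(hsv,(0,0,150),(179,60,255));m[:190]=0;m[235:]=0;m[:,:105]=0;m[:,190:]=0
cs=cv2.findContours(m,0,1)[0]
for c in cs:
    if cv2.contourArea(c)>80: print(cv2.minAreaRect(c))
def show(n,uv,z): print(n,uv,pt(p,uv,z).round(4))
m=cv2.inRange(hsv,(0,150,90),(8,255,255));m[:,:340]=0;m[:,385:]=0;m[:130]=0;m[180:]=0
M=cv2.moments(m,True);show('knob',(M['m10']/M['m00'],M['m01']/M['m00']),.235);print(M['m00'])
show('hole',(164,206.5),.062);show('mould',(144.5,209.5),.062);show('blue',(122.5,212.5),.062)
E
```

```text
((142.9600067138672, 209.2200164794922), (22.485994338989258, 55.578590393066406), 81.8698959350586)
knob (362.0637254901961, 152.11764705882354) [ 0.5895 -0.2649  0.235 ]
204.0
hole (164, 206.5) [0.4991 0.1993 0.062 ]
mould (144.5, 209.5) [0.4918 0.2487 0.062 ]
blue (122.5, 212.5) [0.4846 0.3042 0.062 ]
```

View pics/c1.png

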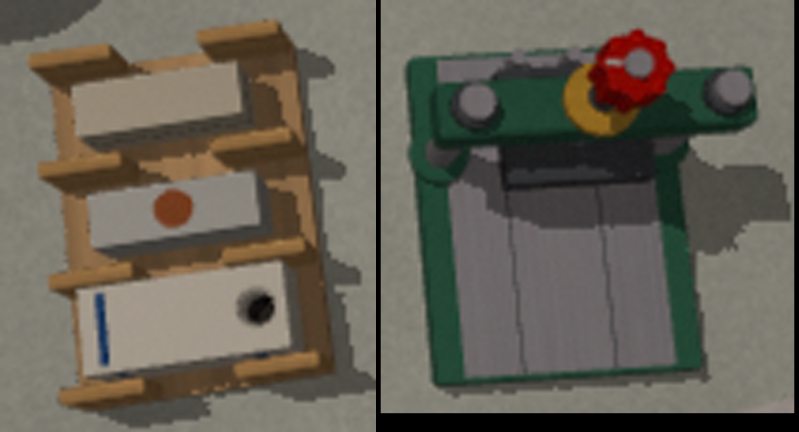

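The crop shows the mould's four top corners, the bed corners, the lane lines and the bridge caps clearly; next I turn them into poses.

```bash
python3 - <<'E'
from h import *
im,p=load('t0.png')
L=lambda X,Y,z:pt(p,(95+X/3.76-.4,125+Y/3.757-.4),z)
Rr=lambda X,Y,z:pt(p,(295+(X-380.7)/3.76-.4,135+Y/3.757-.4),z)
c=[L(*a,.062) for a in [(78,291),(286,262),(298,346),(83,376)]]
print('mould corners',np.round(c,3),np.mean(c,0))
back=(c[0]+c[3])/2;fr=(c[1]+c[2])/2;d=back-fr
print('mould yaw',np.degrees(np.arctan2(d[1],d[0])),np.linalg.norm(d[:2]))
print('rack dividers'); 
for z,q in [(.03,[(435,385),(702,378),(414,62)]),(.03,[(506,190),(523,374),(600,187),(616,368)]),(.165,[(476,105),(732,91),(604,98)]),(.24,[(634,68)])]:
    P=[Rr(*a,z) for a in q];print(z,np.round(P,4).tolist())
    e=P[1]-P[0];print('ang',np.degrees(np.arctan2(e[1],e[0])))
    if len(P)==4:
        e=P[3]-P[2];print('ang',np.degrees(np.arctan2(e[1],e[0])))
E
```

```text
mould corners [[0.512 0.324 0.062]
 [0.531 0.183 0.062]
 [0.473 0.173 0.062]
 [0.454 0.317 0.062]] [0.49213197 0.24939695 0.062     ]
mould yaw 97.5582858356863 0.14347868138783768
rack dividers
0.03 [[0.4186, -0.1765, 0.03], [0.4214, -0.3656, 0.03], [0.6537, -0.17, 0.03]]
ang -89.16149739467156
0.03 [[0.5578, -0.2331, 0.03], [0.4256, -0.2389, 0.03], [0.5594, -0.3013, 0.03], [0.4291, -0.305, 0.03]]
ang -177.47196015973222
ang -178.3701233015931
0.165 [[0.5853, -0.1863, 0.165], [0.5933, -0.3487, 0.165], [0.5893, -0.2672, 0.165]]
ang -87.18289048434498
0.24 [[0.5867, -0.2629, 0.24]]Traceback (most recent call last):
  File "<stdin>", line 12, in <module>
IndexError: list index out of range
```

>>> step_arm(rows=[[[1,1.3,4.4,0.2,0,0,3.8],[1,1.3,4.4,0.2,0,0,3.8],[1,1.3,4.4,0.2,0,0,3.8],[1,1.3,4.4,0.2,0,0,3.8],[1,1.3,4.4,0.2,0,0,3.8],[1,1.3,4.4,0.2,0,0,3.8],[1,1.2,4.4,0,0,0,3.8],[1,1.2,4.4,0,0,0,3.8],[1,1.2,4.4,0,0,0,3.8],[1,1.2,4.4,0,0,0,3.8],[1,1.2,4.4,0,0,0,3.8],[1,1.2,4.4,0,0,0,3.8]]])

```text
clock: 1.6
tool_pos: [0.402, -0.0967, 0.2385]
orientation: [-90.0, -0.0, 67.7]
force: [0.2, 0.4, -0.0]
opening: 0.0877
```

>>> step_arm(rows=[[[1,1.2,4.4,0,0,0,3.8],[1,1.2,4.4,0,0,0,3.8],[1,1.2,4.4,0,0,0,3.8],[1,1.2,4.4,0,0,0,3.8],[1,1.2,4.4,0,0,0,3.8],[1,1.2,4.4,0,0,0,3.8],[1,1.2,4.4,0,0,0,3.8],[1,0.8,4.0,0,0,0,3.7],[1,0,0,0,0,0,0],[1,0,0,0,0,0,0]]])

```text
clock: 2.85
tool_pos: [0.4937, 0.2496, 0.238]
orientation: [-89.9, 0.0, 97.8]
force: [-0.7, -0.1, 0.6]
opening: 0.088
```

```bash
python3 - <<'E'
from h import *
o=ctrl.get_obs();print(o['tool_pos'],o['orientation'],o['clock'])
im,p=snap('wrist','w1.png')
print(proj(p,[[.492,.249,.062],[.499,.199,.062]]))
E
```

```text
[0.49367506 0.24958165 0.23800327] [-8.99348209e+01  3.94696958e-02  9.78253847e+01] 2.85
[[257.02789332 173.37305018]
 [257.04625217 132.55837642]]
```

View pics/w1.png

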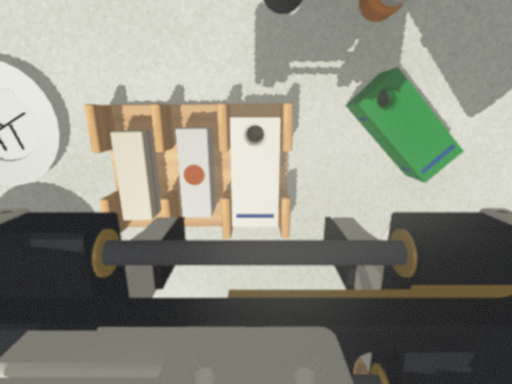

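The wrist view shows the mould's top spanning about (231..280, 118..227), with the hole at (255,133), as predicted. The grey mould_c is close by on the left, with its edge at about 213, so I measure that gap before choosing the finger opening.

```bash
python3 - <<'E'
from h import *
im,p=load('w1.png')
g=cv2.cvtColor(im,cv2.COLOR_BGR2HSV)
m=cv2.inRange(g,(0,0,205),(179,40,255))
t=np.radians(97.7);ex=np.array([np.cos(t),np.sin(t)]);ey=np.array([-ex[1],ex[0]])
f=lambda u,v,z:(lambda q:(round(float((q[:2]-[.492,.249])@ex)*1000,1),round(float((q[:2]-[.492,.249])@ey)*1000,1)))(pt(p,(u,v),z))
for c in cv2.findContours(m[:228,170:300].copy(),0,1)[0]:
    if cv2.contourArea(c)>300:
        r=cv2.minAreaRect(c);print(r);b=cv2.boundingRect(c);print(b[0]+170,b[1],b[2],b[3])
for v in (150,172,190,205):
    print(v,im[v,170:295].mean(1).astype(int).tolist()[34:125:1])
for n,u,v,z in [('mouldL',231,172,.062),('mouldR',280,172,.062),('top',256,118,.062),('bot',256,227,.062),('cR',213,172,.054),('gap',288,150,.058),('gap',288,199,.058)]: print(n,f(u,v,z))
E
```

```text
((23.342416763305664, 172.97860717773438), (87.95338439941406, 29.754444122314453), 86.42366790771484)
176 129 35 88
((124.0, 175.5), (103.0, 10.0), 90.0)
289 124 11 104
((84.5, 172.5), (109.0, 49.0), 90.0)
230 118 50 110
((64.49998474121094, 49.99999237060547), (128.99996948242188, 99.99998474121094), 0.0)
170 0 130 101
150 [217, 218, 213, 192, 158, 128, 121, 121, 121, 126, 125, 125, 130, 126, 135, 152, 172, 178, 182, 179, 180, 176, 168, 159, 163, 185, 207, 224, 231, 231, 231, 231, 231, 231, 230, 230, 232, 231, 231, 233, 231, 232, 231, 231, 232, 230, 231, 231, 231, 231, 232, 230, 231, 231, 232, 231, 231, 231, 231, 230, 230, 231, 230, 230, 230, 231, 230, 230, 230, 231, 230, 231, 231, 230, 226, 206, 159, 135, 140, 159, 174, 178, 180, 179, 181, 184, 190, 196, 205, 207, 213]
172 [193, 212, 220, 217, 200, 165, 132, 123, 119, 122, 127, 131, 133, 133, 131, 130, 133, 141, 162, 185, 191, 194, 195, 192, 192, 195, 205, 220, 230, 233, 232, 232, 233, 233, 232, 232, 232, 232, 231, 233, 231, 232, 231, 231, 231, 231, 231, 232, 231, 232, 232, 231, 231, 231, 231, 231, 233, 231, 231, 231, 231, 231, 23
[... 489 characters left out ...]
31, 231, 230, 230, 230, 227, 203, 154, 125, 119, 120, 121, 122, 123, 129, 138, 142, 145, 145, 148, 143, 144, 148]
205 [220, 222, 219, 222, 220, 216, 193, 157, 126, 121, 126, 142, 164, 183, 186, 187, 181, 184, 192, 192, 192, 184, 177, 173, 160, 142, 134, 163, 208, 230, 233, 233, 234, 233, 234, 232, 233, 232, 233, 233, 232, 233, 231, 233, 232, 232, 232, 232, 232, 233, 231, 231, 231, 231, 230, 232, 231, 232, 231, 230, 231, 230, 230, 229, 231, 229, 231, 231, 230, 231, 230, 230, 228, 216, 177, 137, 137, 152, 180, 192, 193, 189, 181, 175, 170, 157, 147, 144, 140, 147, 163]
mouldL (-1.7, -32.8)
mouldR (-1.8, 28.9)
top (-67.6, -1.6)
bot (72.8, -1.0)
cR (0.0, -56.7)
gap (-29.0, 38.5)
gap (35.0, 40.8)
```

>>> step_arm(rows=[[[0.55,0,0.2,-1,0,0,0],[0.55,0,0,-2,0,0,0],[0.55,0,0,-2.5,0,0,0],[0.55,0,0,-2.5,0,0,0],[0.55,0,0,-2.5,0,0,0],[0.55,0,0,-2.5,0,0,0],[0.55,0,0,-2,0,0,0],[0.55,0,0,-1.5,0,0,0],[0.55,0,0,0,0,0,0]]])

```text
clock: 4.03
tool_pos: [0.4935, 0.251, 0.0725]
orientation: [-89.9, 0.1, 97.8]
force: [-0.4, -0.2, 0.1]
opening: 0.0682
```

>>> step_arm(rows=[[[0.55,0,0,-1,0,0,0],[0.55,0,0,-1,0,0,0],[0.55,0,0,-1,0,0,0],[0.55,0,0,-1,0,0,0],[0.55,0,0,-1,0,0,0],[0.55,0,0,-0.3,0,0,0],[0.55,0,0,0,0,0,0]]])

```text
clock: 4.9
tool_pos: [0.4941, 0.2518, 0.0203]
orientation: [-90.0, 0.0, 97.8]
force: [-0.5, 0.4, 0.4]
opening: 0.0681
```

>>> step_arm(rows=[[[-1,0,0,0,0,0,0],[-1,0,0,0,0,0,0],[-1,0,0,0,0,0,0],[-1,0,0,0,0,0,0],[-1,0,0,0,0,0,0]]])

```text
clock: 5.52
tool_pos: [0.4939, 0.2518, 0.0208]
orientation: [-90.0, -0.0, 97.8]
force: [-4.5, -0.2, 6.8]
opening: 0.0598
```

>>> step_arm(rows=[[[-1,0,0,0.3,0,0,0],[-1,0,0,0.7,0,0,0],[-1,0,0,1,0,0,0],[-1,0,0,1.5,0,0,0],[-1,0,0,1.5,0,0,0],[-1,0,0,2,0,0,0],[-1,0,0,2,0,0,0],[-1,0,0,2,0,0,0],[-1,0,0,1,0,0,0],[-1,0,0,0.5,0,0,0],[-1,0,0,0,0,0,0]]])

```text
clock: 6.9
tool_pos: [0.4939, 0.2518, 0.1455]
orientation: [-90.0, -0.0, 97.8]
force: [0.9, 0.6, -4.8]
opening: 0.06
```

```bash
python3 - <<'E'
from h import *
o=ctrl.get_obs();print(o['tool_pos'],o['orientation'],o['force'],o['opening'])
im,p=snap('wrist','w2.png')
E
```

```text
[0.49394752 0.2517932  0.14550661] [-8.99917443e+01 -5.99960714e-03  9.78253721e+01] [ 0.8584315   0.60008227 -4.76064372] 0.059953606528710124
```

View pics/w2.png

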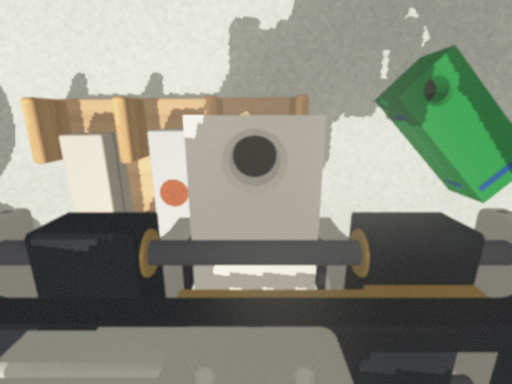

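The wrist view shows the mould held level, with its hole at (254,156), and the other moulds still in place.

>>> step_arm(rows=[[[-1,-0.2,-2,0,0,0,-5],[-1,-0.2,-3,0,0,0,-7],[-1,-0.2,-3.5,0,0,0,-8],[-1,-0.2,-3.5,0,0,0,-8],[-1,-0.2,-3.5,0,0,0,-8],[-1,-0.2,-3.5,0,0,0,-8],[-1,-0.2,-3.5,0,0,0,-8],[-1,-0.2,-3.5,0,0,0,-8],[-1,-0.2,-3.5,0,0,0,-8],[-1,-0.2,-3.5,0,0,0,-8],[-1,-0.2,-3.5,0,0,0,-8],[-1,-0.2,-3.5,0,0,0,-6]]])

```text
clock: 8.45
tool_pos: [0.4695, -0.1493, 0.1449]
orientation: [-90.0, 0.1, 7.6]
force: [0.6, 0.6, -4.7]
opening: 0.0596
```

>>> step_arm(rows=[[[-1,-0.1,-3.5,0,0,0,-4],[-1,-0.1,-3.2,0,0,0,-2],[-1,-0.1,-2.5,0,0,0,0],[-1,0,-1.5,0,0,0,0],[-1,0,-0.9,0,0,0,0],[-1,0,0,0,0,0,0],[-1,0,0,0,0,0,0]]])

```text
clock: 9.32
tool_pos: [0.4671, -0.2636, 0.1455]
orientation: [-90.0, 0.0, 1.9]
force: [-0.6, -0.0, -4.2]
opening: 0.0599
```

```bash
python3 - <<'E'
from h import *
o=ctrl.get_obs();print(o['tool_pos'],o['orientation'],o['force'],o['opening'],o['clock'])
T=o['tool_pos']
im,p=snap('wrist','w3.png');
g=im.max(2);m=cv2.inRange(g,0,90);m[:110]=0;m[200:]=0;m[:,:215]=0;m[:,295:]=0
for c in cv2.findContours(m,0,1)[0]:
    if cv2.contourArea(c)>300:
        q=cv2.minAreaRect(c)[0];print(q,'hole-tcp',pt(p,q,T[2]+.041)-T)
a,_=snap('top','t3.png')
o=np.zeros((392,800,3),np.uint8);o[:384,:390]=im[:,60:450];o[:384,400:784]=cv2.resize(a[130:258,290:418],None,fx=3,fy=3,interpolation=cv2.INTER_CUBIC)
cv2.imwrite('pics/c3.png',o)
E
```

```text
[ 0.46709649 -0.2635513   0.14549694] [-8.99879167e+01  7.04202752e-03  1.85832622e+00] [-0.55220209 -0.0495616  -4.23396928] 0.05992352318872881 9.325
(254.5, 155.5) hole-tcp [-0.05179783 -0.00149444  0.041     ]
```

View pics/c3.png

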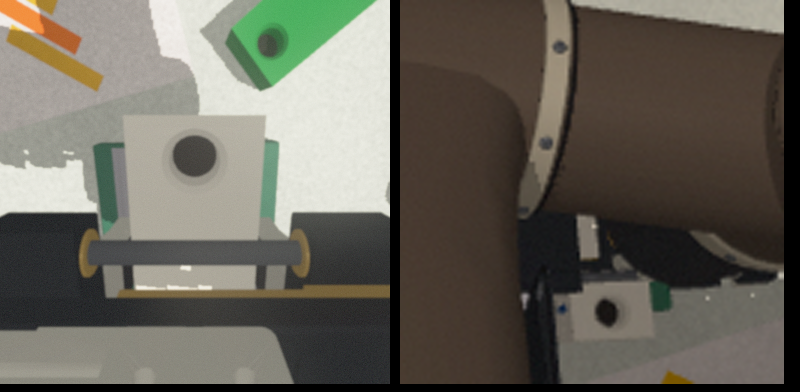

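The wrist view shows the mould over the bed front, with its hole to the front. The bed's edges are at about u=155 and 338 (full picture), so I check the lane centre from those.

```bash
python3 - <<'E'
from h import *
im,p=load('w3.png')
for a in [(155,146),(157,160),(338,142),(337,160)]: print(a,pt(p,a,.03).round(4))
g=im.astype(int); gr=g[:,:,1]-np.maximum(g[:,:,2],g[:,:,0])
for v in (150,165,180,195,205):
    k=np.where(gr[v,120:380]>10)[0]+120; L=k[k<180];R=k[k>310]
    A=pt(p,(L.min(),v),.03);B=pt(p,(R.max(),v),.03)
    print(v,L.min(),L.max(),R.min(),R.max(),A.round(4),B.round(4),((A+B)/2).round(4))
E
```

```text
(155, 146) [ 0.4317 -0.3645  0.03  ]
(157, 160) [ 0.4459 -0.3634  0.03  ]
(338, 142) [ 0.4217 -0.181   0.03  ]
(337, 160) [ 0.4399 -0.1799  0.03  ]
150 154 170 324 339 [ 0.4358 -0.3658  0.03  ] [ 0.4297 -0.179   0.03  ] [ 0.4327 -0.2724  0.03  ]
165 155 171 323 338 [ 0.4511 -0.3658  0.03  ] [ 0.445  -0.1783  0.03  ] [ 0.448 -0.272  0.03 ]
180 157 173 322 337 [ 0.4669 -0.3647  0.03  ] [ 0.4608 -0.1775  0.03  ] [ 0.4638 -0.2711  0.03  ]
195 159 174 321 336 [ 0.4831 -0.3636  0.03  ] [ 0.477  -0.1767  0.03  ] [ 0.4801 -0.2702  0.03  ]
205 160 176 320 335 [ 0.4943 -0.3632  0.03  ] [ 0.4882 -0.1765  0.03  ] [ 0.4912 -0.2699  0.03  ]
```

>>> step_arm(rows=[[[-1,0,-0.4,-1,0,0,0],[-1,0,-0.4,-2,0,0,0],[-1,0,0,-2,0,0,0],[-1,0,0,-2,0,0,0],[-1,0,0,-1.5,0,0,0],[-1,0,0,-1,0,0,0],[-1,0,0,-0.5,0,0,0],[-1,0,0,-0.2,0,0,0],[-1,0,0,0,0,0,0]]])

```text
clock: 10.55
tool_pos: [0.4674, -0.2722, 0.0439]
orientation: [-90.0, -0.0, 1.8]
force: [0.2, -0.0, -4.3]
opening: 0.0598
```

>>> step_arm(rows=[[[-1,0,0,-0.2,0,0,0],[-1,0,0,-0.1,0,0,0],[-1,0,0,0,0,0,0]]])

```text
clock: 10.92
tool_pos: [0.4671, -0.2721, 0.0406]
orientation: [-90.0, -0.0, 1.8]
force: [0.5, 0.4, -4.3]
opening: 0.0599
```

>>> step_arm(rows=[[[-1,0,0,-0.1,0,0,0],[-1,0,0,-0.1,0,0,0],[-1,0,0,0,0,0,0]]])

```text
clock: 11.3
tool_pos: [0.4672, -0.2722, 0.0388]
orientation: [-90.0, -0.0, 1.8]
force: [-0.4, 0.0, 0.0]
opening: 0.0599
```

>>> step_arm(rows=[[[1,0,0,0,0,0,0],[1,0,0,0,0,0,0],[1,0,0,0,0,0,0],[1,0,0,0.5,0,0,0],[1,0,0,2,0,0,0],[1,0,0,2.5,0,0,0],[1,0,0,2.5,0,0,0],[-1,-2.5,0,0,0,0,0],[-1,-3,-0.1,0,0,0,0],[-1,-3,-0.1,0,0,0,0],[-1,-1.6,0,0,0,0,0],[-1,0,0,0,0,0,0]]])

```text
clock: 12.8
tool_pos: [0.3657, -0.2742, 0.1141]
orientation: [-90.0, -0.1, 1.8]
force: [0.3, 0.2, -0.2]
opening: 0.0431
```

```bash
python3 - <<'E'
from h import *
o=ctrl.get_obs();print(o['tool_pos'],o['orientation'],o['force'],o['opening'],o['clock'])
T=o['tool_pos']
im,p=snap('wrist','w4.png')
a,q=snap('scene','s4.png')
o=np.zeros((392,800,3),np.uint8);o[:384,:390]=im[:,60:450];o[:384,400:784]=cv2.resize(a[232:384,112:264],(384,384),interpolation=cv2.INTER_CUBIC)
cv2.imwrite('pics/c4.png',o)
E
```

```text
[ 0.36572501 -0.27424105  0.11407795] [-9.00155068e+01 -5.33280719e-02  1.80722267e+00] [ 0.25438874  0.16905954 -0.24392687] 0.04313993205168379 12.8
```

View pics/c4.png

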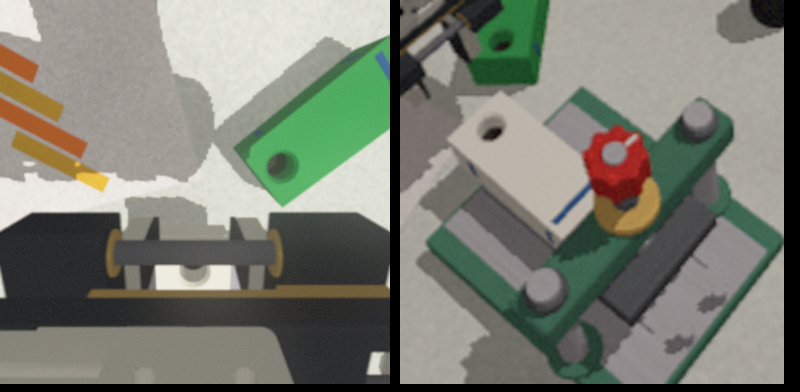

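The scene view shows the mould released flat on the bed front, hole to the front, with the platen clear behind it. Next I shut the fingers, lower them and push.

>>> step_arm(rows=[[[-1,0,0,-1,0,0,0],[-1,0,0,-2,0,0,0],[-1,0,0,-2,0,0,0],[-1,0,0,-1.4,0,0,0],[-1,0,0,-0.4,0,0,0],[-1,0.6,0.02,0,0,0,0],[-1,0.8,0.03,0,0,0,0],[-1,0.8,0.03,0,0,0,0],[-1,0.8,0.03,0,0,0,0]]])

```text
clock: 14.02
tool_pos: [0.396, -0.2729, 0.0457]
orientation: [-90.0, 0.0, 1.8]
force: [-3.6, -0.5, 1.2]
opening: 0.0004
```

>>> step_arm(rows=[[[-1,0.8,0.03,0,0,0,0],[-1,0.8,0.03,0,0,0,0],[-1,0.8,0.03,0,0,0,0],[-1,0.8,0.03,0,0,0,0],[-1,0.8,0.03,0,0,0,0],[-1,0,0,0,0,0,0]]])

```text
clock: 14.78
tool_pos: [0.4375, -0.2716, 0.0456]
orientation: [-90.0, -0.1, 1.9]
force: [0.3, -1.3, -0.0]
opening: 0.0005
```

```bash
python3 - <<'E'
from h import *
o=ctrl.get_obs();print(o['tool_pos'],o['orientation'],o['force'],o['opening'],o['clock'])
a,q=snap('scene','s5.png')
cv2.imwrite('pics/c5.png',cv2.resize(a[222:384,112:274],(600,600),interpolation=cv2.INTER_CUBIC))
E
```

```text
[ 0.43753736 -0.27158436  0.04559003] [-90.0210046   -0.09040599   1.85675482] [ 2.65890732e-01 -1.28492383e+00 -6.17016813e-04] 0.0005334457113379861 14.775
```

View pics/c5.png

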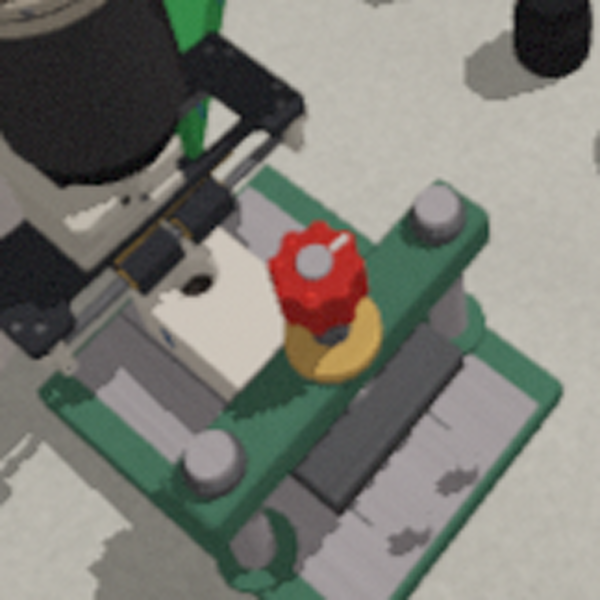

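The scene view shows the mould sliding in straight under the bridge. I keep pushing.

>>> step_arm(rows=[[[-1,0.8,0.03,0,0,0,0],[-1,0.8,0.03,0,0,0,0],[-1,0.8,0.03,0,0,0,0],[-1,0.8,0.03,0,0,0,0],[-1,0.8,0.03,0,0,0,0],[-1,0.7,0.03,0,0,0,0],[-1,0.2,0,0,0,0,0],[-1,0.2,0,0,0,0,0]]])

```text
clock: 15.82
tool_pos: [0.4869, -0.2697, 0.0456]
orientation: [-90.0, 0.0, 1.8]
force: [-2.8, 0.1, 0.0]
opening: 0.0004
```

>>> step_arm(rows=[[[-1,0.2,0,0,0,0,0],[-1,0.2,0,0,0,0,0]]])

```text
clock: 16.08
tool_pos: [0.4911, -0.2697, 0.0456]
orientation: [-90.0, -0.0, 1.8]
force: [-1.8, -0.6, 0.4]
opening: 0.0003
```

>>> step_arm(rows=[[[-1,0.15,0,0,0,0,0],[-1,0.15,0,0,0,0,0]]])

```text
clock: 16.32
tool_pos: [0.4942, -0.2697, 0.0456]
orientation: [-90.0, -0.0, 1.8]
force: [-1.4, -0.6, 0.7]
opening: 0.0003
```

>>> step_arm(rows=[[[-1,0.15,0,0,0,0,0],[-1,0.1,0,0,0,0,0]]])

```text
clock: 16.58
tool_pos: [0.4946, -0.2697, 0.0455]
orientation: [-90.0, 0.2, 1.8]
force: [-11.0, 0.5, 7.1]
opening: 0.0002
```

The push force rose to 11 N at x=0.4946, close to the predicted home position. I back off and work out the knob height from the two starting views.

>>> step_arm(rows=[[[-1,-0.5,0,0,0,0,0],[-1,-1.5,0,0,0,0,0],[-1,-2,0,0,0,0,0],[-1,-1,0,2,0,0,5],[-1,0,0,4,0,0,9],[-1,0,0,4,0,0,9],[0,0,0,4,0,0,9],[1,0,0,4,0,0,9],[1,0,0,4,0,0,9],[1,0,0,4,0,0,9],[1,0,0,2,0,0,9],[1,0,0,0,0,0,9]]])

```text
clock: 18.08
tool_pos: [0.4469, -0.2699, 0.3276]
orientation: [-90.3, 0.0, 79.1]
force: [-0.2, -0.4, -0.3]
opening: 0.0552
```

```bash
python3 - <<'E'
from h import *
print(ctrl.get_obs()['tool_pos'],ctrl.get_obs()['orientation'])
def tri(a,b):
    c1,d1=a;c2,d2=b
    s=np.linalg.lstsq(np.c_[d1,-d2],c2-c1,rcond=None)[0]
    A=c1+s[0]*d1;B=c2+s[1]*d2;return ((A+B)/2).round(4),np.linalg.norm(A-B).round(4)
t,pt_=load('t0.png');s,ps=load('s0.png')
print('hub',tri(ray(pt_,(363.6,152.2)),ray(ps,(196.5,292.4))))
def red(im,box):
    h=cv2.cvtColor(im,cv2.COLOR_BGR2HSV);m=cv2.inRange(h,(0,150,60),(8,255,255))|cv2.inRange(h,(172,150,60),(179,255,255))
    z=np.zeros_like(m);z[box[0]:box[1],box[2]:box[3]]=m[box[0]:box[1],box[2]:box[3]]
    c=max(cv2.findContours(z,0,1)[0],key=cv2.contourArea);h=cv2.convexHull(c);M=cv2.moments(h);return M['m10']/M['m00'],M['m01']/M['m00'],cv2.boundingRect(c)
a=red(t,(130,180,340,385));b=red(s,(270,330,170,225));print(a,b)
print('red centroid',tri(ray(pt_,a[:2]),ray(ps,b[:2])))
im,p=snap('wrist','w6.png'); h=cv2.imwrite('pics/w6.png',im)
E
```

```text
[ 0.44689611 -0.26992294  0.32764334] [-9.02621961e+01  5.49142556e-03  7.91358976e+01]
hub (array([ 0.5872, -0.2646,  0.2439]), np.float64(0.0017))
(361.07418252806247, 153.6276232308443, (350, 143, 23, 22)) (197.67241875179752, 296.63790624101233, (185, 282, 26, 31))
red centroid (array([ 0.5881, -0.2643,  0.2289]), np.float64(0.0005))
```

View pics/w6.png

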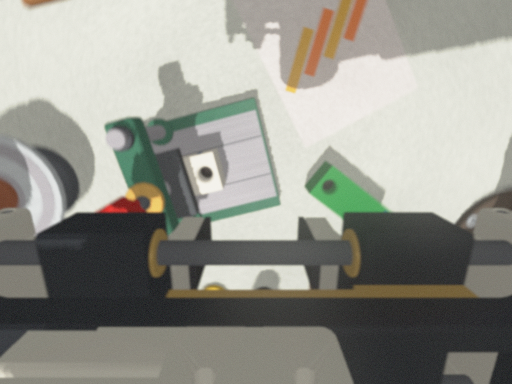

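The wrist view shows the mould home in the lane, its hole (206,172) clear of the platen. The knob axis is at about (0.5875,-0.2645), so I go above it while winding the wrist up.

>>> step_arm(rows=[[[1,0.8,0.05,0,0,0,10.5],[1,1.2,0.05,0,0,0,10.5],[1,1.2,0.05,0,0,0,10.5],[1,1.2,0.05,0,0,0,10.5],[1,1.2,0.05,0,0,0,10.5],[1,1.2,0.05,0,0,0,10.5],[1,1.2,0.05,0,0,0,10.5],[1,1.2,0.05,0,0,0,10.5],[1,1.2,0.05,0,0,0,10.5],[1,1.2,0.05,0,0,0,10.5],[1,1.2,0.05,0,0,0,10.5],[1,1.2,0,0,0,0,10.5]]])

```text
clock: 19.62
tool_pos: [0.5866, -0.2641, 0.3251]
orientation: [-90.0, 0.0, -155.0]
force: [0.2, 0.7, -0.0]
opening: 0.0876
```

```bash
python3 - <<'E'
from h import *
o=ctrl.get_obs();print(o['tool_pos'],o['orientation'],o['joint_pos'],o['clock'])
im,p=load('w6.png')
h=cv2.cvtColor(im,cv2.COLOR_BGR2HSV)
m=cv2.inRange(im,(0,0,0),(90,90,90));z=np.zeros_like(m);z[160:186,196:218]=m[160:186,196:218]
M=cv2.moments(z,True);q=pt(p,(M['m10']/M['m00'],M['m01']/M['m00']),.08);print('hole',q.round(4))
m=cv2.inRange(im,(190,190,190),(255,255,255));z=np.zeros_like(m);z[140:205,180:232]=m[140:205,180:232]
c=max(cv2.findContours(z,0,1)[0],key=cv2.contourArea);r=cv2.boxPoints(cv2.minAreaRect(c))
print(np.array([pt(p,a,.08)[:2] for a in r]).round(4))
E
```

```text
[ 0.58656496 -0.26411361  0.3251422 ] [-9.00139081e+01  4.70041298e-03 -1.54974014e+02] [-6.90251527e+00  1.51097869e+01  5.62802314e+00 -1.44875882e-02
 -8.05216027e+01  1.21930888e+02] 19.625
hole [ 0.5258 -0.2709  0.08  ]
[[ 0.5453 -0.2991]
 [ 0.4925 -0.3014]
 [ 0.491  -0.214 ]
 [ 0.5468 -0.2108]]
```

>>> step_arm(rows=[[[1,0.1,-0.05,-1.5,0,0,0],[1,0,0,-2.5,0,0,0],[1,0,0,-2.5,0,0,0],[1,0,0,-2.5,0,0,0],[1,0,0,-1.8,0,0,0],[1,0,0,-0.8,0,0,0],[-1,0,0,0,0,0,0],[-1,0,0,0,0,0,0],[-1,0,0,0,0,0,0],[-1,0,0,0,0,0,0],[-1,0,0,0,0,0,0],[-1,0,0,0,0,0,0]]])

```text
clock: 21.12
tool_pos: [0.588, -0.2653, 0.2099]
orientation: [-89.9, 0.0, -155.2]
force: [1.4, -3.7, -0.5]
opening: 0.0436
```

>>> step_arm(rows=[[[-1,0,-0.05,-0.03,0,0,-5],[-1,0,0,-0.06,0,0,-9],[-1,0,0,-0.067,0,0,-10],[-1,0,0,-0.067,0,0,-10],[-1,0,0,-0.067,0,0,-10],[-1,0,0,-0.067,0,0,-10],[-1,0,0,-0.067,0,0,-10],[-1,0,0,-0.067,0,0,-10]]])

```text
clock: 22.12
tool_pos: [0.588, -0.2653, 0.2049]
orientation: [-90.0, 0.0, 130.5]
force: [0.9, -1.0, -0.7]
opening: 0.0434
```

>>> step_arm(rows=[[[-1,0,0,-0.067,0,0,-10],[-1,0,0,-0.067,0,0,-10],[-1,0,0,-0.067,0,0,-10],[-1,0,0,-0.067,0,0,-10],[-1,0,0,-0.067,0,0,-10],[-1,0,0,-0.067,0,0,-10]]])

```text
clock: 22.88
tool_pos: [0.588, -0.2653, 0.2009]
orientation: [-90.1, 0.0, 70.5]
force: [1.3, -0.7, 0.9]
opening: 0.0435
```

```bash
python3 - <<'E'
from h import *
o=ctrl.get_obs();print(o['tool_pos'],o['orientation'],o['force'],o['moment'],o['tau'][5],o['joint_pos'][5])
E
```

```text
[ 0.58802015 -0.26530792  0.20093983] [-9.00541473e+01  1.18792170e-03  7.05301598e+01] [ 1.2685853  -0.74682036  0.85124886] [-0.44758998 -0.30599169  0.20883247] 2.082490995526314 -12.495733967830414
```

>>> step_arm(rows=[[[-1,0,0,-0.067,0,0,-10],[-1,0,0,-0.067,0,0,-10],[-1,0,0,-0.067,0,0,-10],[-1,0,0,-0.067,0,0,-10],[-1,0,0,-0.067,0,0,-10],[-1,0,0,-0.067,0,0,-10]]])

```text
clock: 23.62
tool_pos: [0.588, -0.2653, 0.197]
orientation: [-90.0, -0.0, 10.5]
force: [0.0, -1.1, 0.6]
opening: 0.0437
```

```bash
python3 - <<'E'
from h import *
o=ctrl.get_obs();print(o['tool_pos'],o['orientation'],o['force'],o['moment'],o['tau'][5],o['joint_pos'][5])
a,q=snap('scene','s7.png')
cv2.imwrite('pics/c7.png',cv2.resize(a[222:384,112:274],(600,600),interpolation=cv2.INTER_CUBIC))
E
```

```text
[ 0.58798683 -0.26533238  0.19699099] [-9.00342274e+01 -4.08986104e-02  1.05457290e+01] [ 0.0361223  -1.11810495  0.57351377] [-0.47450623 -0.35728168  0.31635038] 1.9386499375104904 -72.48566652695678
```

View pics/c7.png

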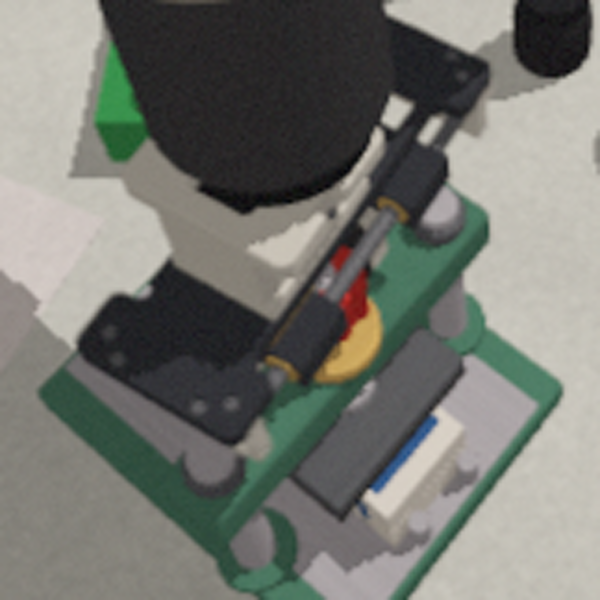

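The scene view shows the mould's back end against both pins and the platen at about the height of the mould's top. The knob moment is rising, so I turn 40° more.

>>> step_arm(rows=[[[-1,0,0,-0.067,0,0,-10],[-1,0,0,-0.067,0,0,-10],[-1,0,0,-0.067,0,0,-10],[-1,0,0,-0.067,0,0,-10],[-1,0,0,0,0,0,0]]])

```text
clock: 24.3
tool_pos: [0.588, -0.2654, 0.1944]
orientation: [-90.0, -0.1, -29.0]
force: [1.1, -1.2, 2.2]
opening: 0.0438
```

```bash
python3 - <<'E'
from h import *
o=ctrl.get_obs();print(o['tool_pos'],o['orientation'],o['force'],o['moment'],o['clock'])
E
```

```text
[ 0.58798771 -0.26535201  0.19436991] [-8.99942438e+01 -5.44514659e-02 -2.89753337e+01] [ 1.06422913 -1.16950947  2.20391755] [-0.4865164  -0.378847   -0.07299606] 24.3
```

>>> step_arm(rows=[[[0,0,0,0,0,0,0],[1,0,0,0,0,0,0],[1,0,0,0,0,0,0],[1,0,0,0,0,0,0],[1,0,0,1,0,0,0],[1,0,0,3,0,0,0],[1,0,0,4,0,0,0],[1,0,0,4,0,0,0],[1,-4,0,0,0,0,0],[1,-4,0,0,0,0,0],[1,-4,0,0,0,0,0],[1,0,0,0,0,0,0]]])

```text
clock: 25.8
tool_pos: [0.4656, -0.2653, 0.3159]
orientation: [-89.9, -0.1, -29.2]
force: [0.9, 0.2, 0.1]
opening: 0.0879
```

```bash
python3 - <<'E'
from h import *
o=ctrl.get_obs();print(o['tool_pos'],o['orientation'],o['force'],o['clock'])
a,q=snap('scene','s8.png')
c=cv2.resize(a[222:384,112:274],(600,600),interpolation=cv2.INTER_CUBIC)
cv2.imwrite('pics/c8.png',c)
def red(im,box):
    h=cv2.cvtColor(im,cv2.COLOR_BGR2HSV);m=cv2.inRange(h,(0,150,60),(8,255,255))|cv2.inRange(h,(172,150,60),(179,255,255))
    z=np.zeros_like(m);z[box[0]:box[1],box[2]:box[3]]=m[box[0]:box[1],box[2]:box[3]]
    k=max(cv2.findContours(z,0,1)[0],key=cv2.contourArea);return cv2.boundingRect(k)
print('start',red(load('s0.png')[0],(270,330,170,225)),'now',red(a,(270,340,170,225)))
print('px for 16mm drop',proj(q,[[.588,-.2648,.24],[.588,-.2648,.225]]))
E
```

```text
[ 0.46556366 -0.26533703  0.315912  ] [-89.94781617  -0.14529568 -29.19155738] [0.92030241 0.16756309 0.08379691] 25.8
start (185, 282, 26, 31) now (186, 286, 26, 30)
px for 16mm drop [[196.4998481  293.890488  ]
 [197.52325691 297.87648878]]
```

View pics/c8.png

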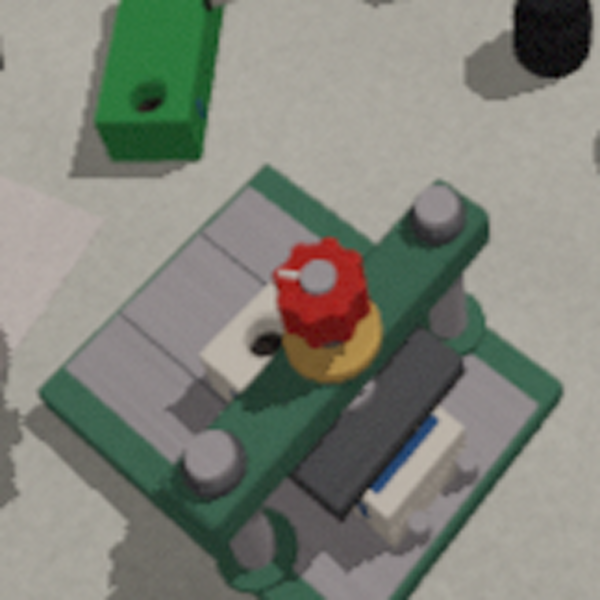

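The scene view shows the mould home against the pins, straight between the lane lines, and the platen seated on it. The index mark has gone round about 234° clockwise, as commanded. If the platen hasn't moved since the previous view, contact came at least 0.7 rad ago; I check that numerically, then hand in.

```bash
python3 - <<'E'
from h import *
f=lambda n,b:np.float32(cv2.cvtColor(load(n)[0],cv2.COLOR_BGR2GRAY))[b[0]:b[1],b[2]:b[3]]
b=(312,364,193,241); w=cv2.createHanningWindow((48,52),cv2.CV_32F)
for n in ('s0.png','s5.png','s7.png'): print(n,cv2.phaseCorrelate(f(n,b),f('s8.png',b),w))
s,r=cv2.phaseCorrelate(f('s7.png',b),f('s8.png',b),w)
if abs(s[1])<.4:
    print(ctrl.close_job(),'handed in')
E
```

```text
s0.png ((0.6257528254945441, 1.246488260671235), 0.5526766051296834)
s5.png ((0.6545427070961409, 1.3078965123171464), 0.5739654155425084)
s7.png ((0.16104867535073453, 0.04173712989112133), 0.993045464709953)
the job is handed in; nothing more can be done
None handed in
```

I moved the mould from the rack to the front of the press bed, hole to the front, and let go. I then pushed it straight back to the stop pins with the shut fingers and turned the knob about 4.1 rad clockwise (234°). The arm is backed off clear, and the job was handed in at about 26 s. The job reports no verdict.

**Last checks:**
- **At the pins:** The push force rose to 11 N at x = 0.4946, within about 1 mm of the predicted home position. The last scene view shows the mould's back end at both pins and the mould straight in the lane. Its hole measured about 2 mm off the middle of the lane.
- **Platen load:** The platen had stopped moving by the second-to-last view, about 0.7 rad before the end of the turn. That implies about 33 N or more, worked out from the stated spring figures; I had no direct force reading. Even if the knob had started at its lowest possible value of 0.4 rad, the load would be about 21 N.
- **Knob start:** The two ways of judging the knob's starting angle from its height disagreed, giving about 1.3 and 2 rad. Either one puts the final load above 20 N.
- **Other things:** I saw nothing disturbed in the pictures I took, and the other two moulds were still in place after the lift. I did not measure the bystanders again at the end.

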